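# Unlock the workshop cash box and hold the lock open

## Task

Take the square-headed key out of the wooden key block and push it blade first, fully home, into the lock in the cash box lid; the lock is sticky, so wiggle the key to and fro until it drops all the way in. Then turn it a quarter turn clockwise as far as it goes and finish while still gripping the key and holding it turned against the lock's return spring. Leave the spare round-headed key in its place and do not knock over or push away the candles and the tape roll.

Things in the scene. Friction and masses are not known exactly. Their poses are not given: they have to be found in the camera images.
- key: Steel key (45 g), square head, standing in a key block slot. Origin: blade tip centre; z up to the head, x along the width, y through the thickness; half a turn about z is the same. Blade 16 x 5 mm (x, y), 30 long, last 3 mm stepped to 12 x 3. Head 30 x 12 mm, 34 high (z 30 to 64), gripped across the 12 mm; its lower edge is the shoulder, resting on the block, and on the lock face when home.
- spare_key: Bystander: steel key with a round head (32 mm across, 12 mm thick) and a blade only 20 mm long, too short for the lock, in the other slot of the key block. Origin at the blade tip, axes as for the key.
- keyblock: Wooden block, 70 mm (x) by 170 mm (y), 45 mm high, fixed to the bench, origin at the centre of its underside. Two slots 18 by 7 mm on its long centre line at y = -45 and +45 mm, the wide side of the slots along y; the keys stand in them with their heads on its top face.
- cashbox: Grey steel cash box, 240 mm (x) by 180 mm (y), 90 mm high, fixed to the bench, origin at the centre of its underside. On its flat lid a round brass lock, 30 mm from the centre to -x, and a low wire handle (22 mm high) 55 mm from the centre to +x, along y.
- lock_mouth (a point): Centre of the keyway on the lock face, 90 mm above the bench, flush with the lid; axes as the cash box. z up out of the lock. With the brass plug unturned the keyway (17.5 x 6.5 mm with a 2 mm bevel round the mouth) has its wide side along x.
- plug (a joint): Angle in rad of the brass plug, the upper 16 mm of the lock, which the key turns as soon as it is in; 0 as found, growing clockwise seen from above, from -0.7 to 2.0. Turns with almost no resistance and stays where left.
- cam (a joint): Hidden locking disc, 18 to 30 mm below the lock face, slot like the plug's, no bevel. Rad, clockwise from above, 0 = wide side along x, stops -0.45 and 1.57. Starts stuck (0.06 N m) at -0.4 to -0.2: a key pushed straight stops 8 to 12 mm short; turned to match under 2 to 6 N it drops home, then turns the disc with 0.1 to 0.2 rad lag, so turn on to 1.7. A spring (0.08 N m/rad) turns it back.
- candle_a: Bystander: white candle in a jar, 72 mm across, 85 mm high, origin at the centre of its underside.
- candle_b: Bystander: another such candle.
- tape_roll: Bystander: cardboard-brown tape roll lying flat, 100 mm across, 48 mm high, origin at the centre of its underside.
Not all that is in view belongs to the job. Leave any blue or turquoise look-alike of the key alone.

How it is judged (in metres and radians):
On the way, in this order (a step that is already met when the one before it is completed fails the run):
1. the key is fully home in the lock, not yet turned (z of key in the frame of lock_mouth below -0.026 m and horizontal distance between key and lock_mouth below 0.005 m and value of joint cam below 0.8 rad), for 0.2 s.
2. the locking disc is turned a quarter with the key (z of key in the frame of lock_mouth below -0.026 m and value of joint cam above 1.3 rad), for 0.2 s.
At the end, for the whole second after the job is handed in: Square-headed key upright (0.15 rad), tip at least 25 mm below the lock face and within 5 mm of its axis, disc turned past 1.3 rad, gripper pressing the key with over 2 N; spare key within 15 mm, candles and tape roll within 30 mm of their starts (z of key in the frame of lock_mouth below -0.025 m and horizontal distance between key and lock_mouth below 0.005 m and angle between key's own z axis and vertical below 0.15 rad and value of joint cam above 1.3 rad and contact force between the fingers and key above 2 N and distance of spare_key from where it was at the start of the episode below 0.015 m and distance of each of candle_a, candle_b, tape_roll from where it was at the start of the episode below 0.03 m); the arm keeps its last pose, push and grip.
It fails at once if the spare key is pulled out or knocked about (distance of spare_key from where it was at the start of the episode above 0.015 m).
It fails at once if a candle or the tape roll is knocked over or pushed away (distance of any of candle_a, candle_b, tape_roll from where it was at the start of the episode above 0.03 m or angle between any of candle_a, candle_b, tape_roll's own z axis and vertical above 0.5 rad).
It also fails if it takes over 56 s, if anything falls off the work surface, if the arm or the gripper's body presses on something with over 40 N, if the wrist force passes 120 N, or if a joint passes its speed limit or range.

## Robot

A 7-joint arm with a two-finger parallel gripper is mounted at the origin on the work surface. World frame = base frame: x ahead of the robot, y to its left, z up, the work surface at z = 0. Lengths are in mm, angles in rad, forces in N, time in s.
With the tool pointing down it reaches from about 400 to 875 mm from the base axis. Payload 4.4 kg.
Tool frame: the origin (TCP) lies midway between the tips of the shut fingers; the grasp point (between the pads) lies 19 mm behind it; z points along the fingers, y is the line along which they close (so a half turn about z gives the same grasp; the last joint's range is limited). The gripper opens to 85 mm and grips with 20 to 120 N. Pads are 22 mm wide; open, the fingers measure 114 mm over their backs; the gripper's body (76 mm by 85 mm) begins 54 mm behind the grasp point. The pads swing forward as they close: fully open they stand 13 mm farther back than shut.
Start: joints at [1.215, 0.628, 0.038, 1.517, -0.027, 0.996, -0.02], TCP at [185.772, -622.902, 231.313] pointing down, gripper open.
Joint ranges: [-3.06, 3.06], [-0.37, 2.12], [-1.25, 1.32], [0.18, 2.47], [-1.1, 4.24], [0.23, 1.98], [-2.94, 2.94]. Speed limits (rad/s): [2.57, 2.57, 3.14, 3.14, 3.14, 3.14, 3.14].

## Interface

Orientations are given as [roll, pitch, yaw] about the fixed x, y, z axes, in that order (R = Rz(yaw) Ry(pitch) Rx(roll)).
In Python, from cell import ctrl gives the robot as it stands. The module is installed in compiled form; this text tells all that it offers.
- The arm moves only by the tool step_arm, never from a script. Its argument "commands" is one flat list of numbers, 7 for each row, row after row: the shift along the tool's x, y, z in cm, then the turn, a rotation vector about the tool's x, y, z in rad, then the opening, from 0 (shut) to 1 (fully open). A call has 1 to 10 rows; each row is the pose to reach, as a shift and turn from the pose commanded when the call began, along the tool's axes at that moment; what a row does not reach only later rows make up. A row lasts 1/10 s, in which the tool goes at most 50 mm and 8.59 degrees, less where a joint would pass 70% of its speed; a pose out of reach is approached as far as the arm can. A call with a gripper value outside its range is refused whole. The fingers move at their own pace and stop on an object; the grip force is fixed at half the most. Time passes only in rows, so rows that repeat a pose let the fingers close. It gives the time, the measured TCP pose, the force, the opening and the grip force at its end, in the units of the state.
- ctrl.read_state(): the state, without advancing time (a new reading comes with each control period).
- ctrl.get_image(name): name is "side" or "top"; returns a dict with "image" (480x640x3 uint8, red, green, blue), "range_z" (480x640 float32, mm along the optical axis (not along the pixel's ray), 0 where there is no reading), "vfov" (degrees; the focal length in pixels is half the picture's height over the tangent of half this angle, whatever the lens; pixels are square), "cx", "cy" (the principal point, pixels), "D" ([k1, k2, p1, p2, k3] as OpenCV has them; the pictures are not rectified), "world_to_cam" (4x4, takes a point from world to camera coordinates). Camera axes: x right, y down, z forward; pixel columns grow to the right and rows downward; lengths in mm; the calibration is good to about 2 mm. A picture is of the moment at which its call begins.
- ctrl.finish_job(): hands the job in; it is judged then, once.
The state is a dict: "clock": time; "qpos": joint angles; "qd": joint speeds; "tau": joint torques, N m; "eef_pos": TCP position; "tool_rot": TCP orientation; "force": force on the tool from outside, world axes, zero at the start; "torque": the same for the moment, N m; "width": finger opening in mm; "gripper_force": force on a finger pad.
Only numpy, scipy, OpenCV 4.12 (cv2) and the standard library are available. Lean on these libraries where they do the work, as an engineer would, in place of code of your own. Each camera call takes 0.05 s, during which the arm holds its last target. There are 200 camera calls.

## Working session

There is one attempt and no reset: what is moved stays moved. The work goes in short steps, Python scripts to look and compute and a tool call to move; the robot and the scene stay as the last step left them, time stands still between calls to the robot, and variables do not carry over. Pictures are saved under pics/ and viewed, at most 10 in all, crops included, and the job is handed in when it is done.

Besides the shell and the picture viewer there is one more tool, called after "Request:" in YAML: its name, and indented under it one key for each argument. step_arm: Moves the arm, as the interface text tells. Its arguments: {"type":"object","properties":{"commands":{"type":"array"}},"required":["commands"]}

```bash
mkdir -p pics
cat > h.py <<'E'
import numpy as np, cv2, pickle
from cell import ctrl
def snap(n):
    d=ctrl.get_image(n); pickle.dump(d,open(f'{n}.pkl','wb')); return d
def load(n): return pickle.load(open(f'{n}.pkl','rb'))
def K(d):
    f=240/np.tan(np.radians(d['vfov'])/2); return np.array([[f,0,d['cx']],[0,f,d['cy']],[0,0,1.]])
def on_plane(d,uv,z):
    p=cv2.undistortPoints(np.array(uv,float).reshape(-1,1,2),K(d),np.array(d['D'],float)).reshape(-1,2)
    W=np.linalg.inv(np.array(d['world_to_cam'],float)); o=W[:3,3]
    r=np.c_[p,np.ones(len(p))]@W[:3,:3].T
    return o+r*((z-o[2])/r[:,2])[:,None]
def proj(d,P):
    W=np.array(d['world_to_cam'],float); return cv2.projectPoints(np.array(P,float).reshape(-1,1,3),W[:3,:3].copy(),W[:3,3].copy(),K(d),np.array(d['D'],float))[0].reshape(-1,2)
def save(im,name): cv2.imwrite('pics/'+name,im[:,:,::-1])
def crop(d,x,y,w,h,s,name): save(cv2.resize(d['image'][y:y+h,x:x+w],None,fx=s,fy=s,interpolation=cv2.INTER_CUBIC),name)
E
python3 - <<'E'
from h import *
for n in('side','top'):
    d=snap(n); save(d['image'],n+'0.png'); print(n,d['vfov'],d['D'],np.linalg.inv(d['world_to_cam'])[:3].round(2).tolist())
print(ctrl.read_state())
E
```

```text
side 50.84049835085459 [-0.05050618  0.          0.          0.          0.        ] [[0.74, -0.44, 0.51, 194.47], [-0.68, -0.45, 0.58, -435.98], [-0.02, -0.77, -0.63, 588.47]]
top 46.92073031910277 [-0.11579088  0.          0.          0.          0.        ] [[-0.01, -1.0, 0.08, 549.17], [-1.0, 0.01, -0.04, 68.46], [0.03, -0.08, -1.0, 1059.66]]
{'clock': 0.1, 'qpos': array([ 1.21518719,  0.62925181,  0.03843413,  1.51824661, -0.0269859 ,
        0.99628825, -0.02003126]), 'qd': array([-5.31060658e-04, -3.48156300e-03, -5.84093570e-04, -3.02250459e-03,
       -6.93428911e-04,  4.71636802e-06, -1.12744317e-03]), 'tau': array([ 2.61862420e-03, -5.64527965e+01,  1.23024691e+00, -1.93971705e+01,
        1.11840913e-02,  5.43256203e-03,  1.82433644e-05]), 'eef_pos': array([ 185.62646727, -622.36291859,  230.48887232]), 'tool_rot': array([-3.13991644e+00,  2.18108974e-05,  2.89794646e-01]), 'force': array([-0.38379848,  0.65733483,  0.67868038]), 'torque': array([ 0.00919093, -0.00799806,  0.03795013]), 'gripper_force': 0.0, 'width': 85.379782925882}
```

View pics/top0.png

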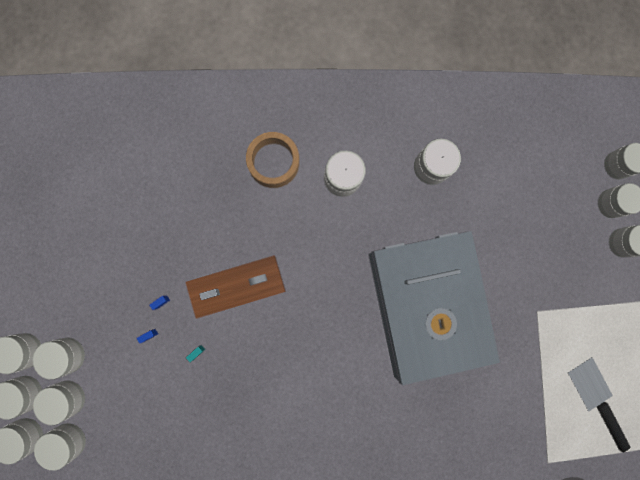

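View pics/side0.png

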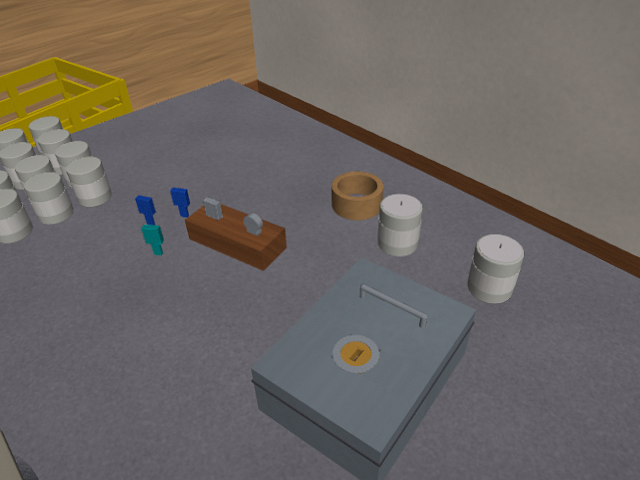

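The top view shows the key block around (236,287), with the keys at (208,295) and (258,279). The lock is at (441,324). In the side view the square head is the left one at (212,208), so in the top view it's the one at (208,295).

Run:
```python
from h import *
d=load('top')
a=cv2.resize(d['image'][250:325,180:295],None,fx=6.9,fy=6.9,interpolation=cv2.INTER_CUBIC)[:300*2]
crop(d,180,250,115,75,6.9,'blk.png')
crop(d,366,226,140,160,3.7,'box.png')
```

```text
(no output)
```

View pics/blk.png

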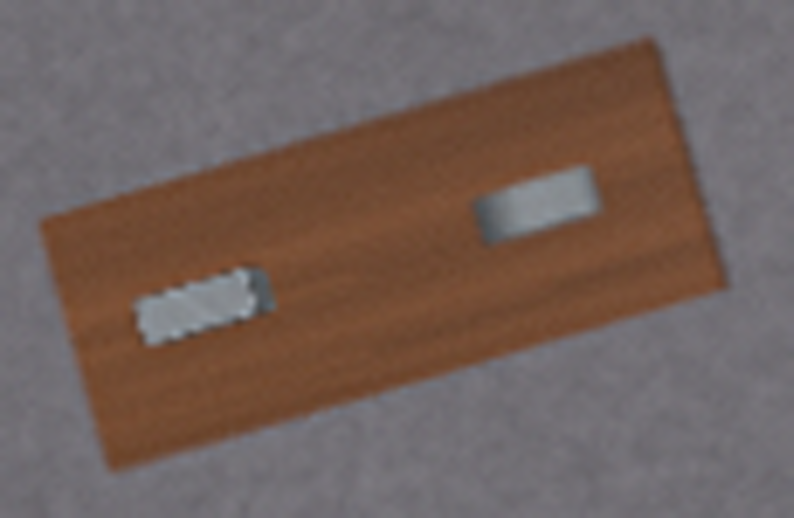

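View pics/box.png

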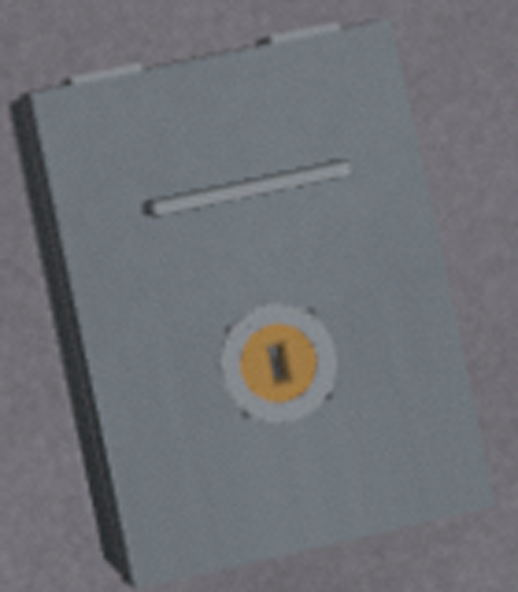

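Run:
```python
from h import *
d=load('top'); s=load('side')
def px(l,s_,x,y): return (np.array(l,float)+.5)/s_-.5+[x,y]
def show(n,P): print(n,P.round(1).tolist(),'c',P.mean(0).round(1))
def ang(a,b): return np.arctan2(*(b-a)[1::-1])
B=on_plane(d,px([(40,218),(652,37),(728,288),(112,470)],6.9,180,250),45); show('block',B)
# block +y along long axis either way
u=(B[0]+B[3]-B[1]-B[2])/2; yb=np.arctan2(u[1],u[0]); print('long dir',yb,np.linalg.norm(u)); u/=np.linalg.norm(u)
print('key slot',B.mean(0)+45*u,'spare',B.mean(0)-45*u)
k=on_plane(d,px([(136,300),(247,268),(258,312),(150,347)],6.9,180,250),79); show('keytop',k)
C=on_plane(d,px([(30,94),(388,20),(492,508),(133,588)],3.7,366,226),90); show('box',C)
x=(C[0]+C[1]-C[2]-C[3])/2; print('box yaw',np.arctan2(x[1],x[0]),np.linalg.norm(x)); x/=np.linalg.norm(x)
print('lock from box',C.mean(0)-30*x)
show('lock',on_plane(d,px([(279,363)],3.7,366,226),90))
show('keyway',on_plane(d,px([(279,363),(283,382),(275,343)],3.7,366,226),90))
show('side lock',on_plane(s,[(356,353.5)],90))
# side crops
crop(s,180,185,115,85,6.9,'sblk.png'); 
for nm,uv,z in[('tape',(273,158),48),('cA',(346,170),85),('cB',(441,158),85)]: show(nm,on_plane(d,[uv],z))
```

```text
block [[551.9, 281.8, 45.0], [598.5, 119.1, 45.0], [531.8, 99.4, 45.0], [485.3, 262.6, 45.0]] c [541.9 190.7  45. ]
long dir 1.8491052593930295 169.46365949981083
key slot [529.49427909 233.99697235  45.        ] spare [554.21998311 147.46004636  45.        ]
keytop [[530.7, 249.9, 79.0], [538.6, 221.4, 79.0], [527.4, 218.6, 79.0], [518.7, 246.3, 79.0]] c [528.8 234.1  79. ]
box [[601.4, -58.6, 90.0], [635.5, -234.3, 90.0], [399.3, -279.7, 90.0], [366.6, -104.0, 90.0]] c [ 500.7 -169.2   90. ]
box yaw 0.19053189624698602 239.8268737508951
lock from box [ 471.239064   -174.83602683   90.        ]
lock [[471.5, -176.2, 90.0]] c [ 471.5 -176.2   90. ]
keyway [[471.5, -176.2, 90.0], [462.4, -178.0, 90.0], [481.1, -174.4, 90.0]] c [ 471.7 -176.2   90. ]
side lock [[474.1, -176.7, 90.0]] c [ 474.1 -176.7   90. ]
tape [[778.5, 120.2, 48.0]] c [778.5 120.2  48. ]
cA [[747.6, -12.2, 85.0]] c [747.6 -12.2  85. ]
cB [[769.6, -185.9, 85.0]] c [ 769.6 -185.9   85. ]
```

View pics/sblk.png

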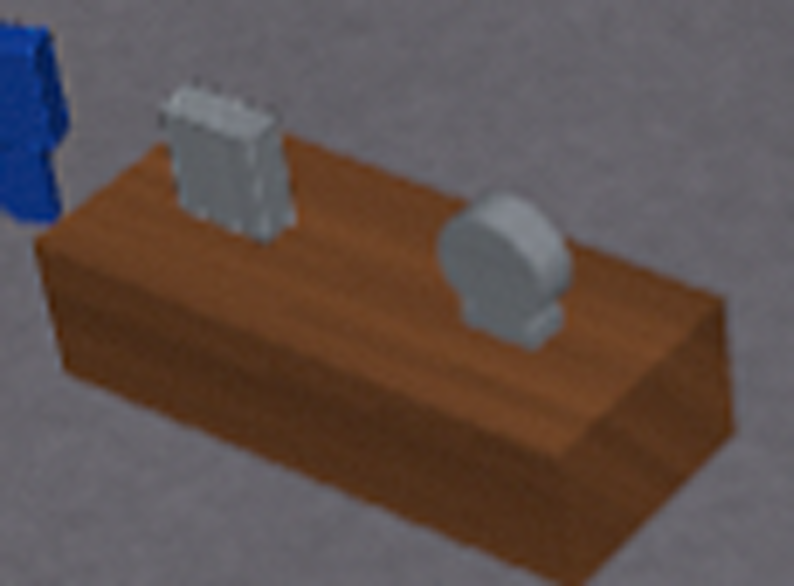

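The side crop confirms that the left head is the square one. Key is at about (529,234), head direction 1.849 rad. Lock is at about (472,-176), yaw 0.19.

```bash
cat >> h.py <<'E'
def rel(c,t):
    "c,t=(x,y,z mm,psi); tool pointing down -> shift cm, turn about z"
    cs,sn=np.cos(c[3]),np.sin(c[3]); dx,dy=t[0]-c[0],t[1]-c[1]
    return np.round([(cs*dx+sn*dy)/10,(sn*dx-cs*dy)/10,(c[2]-t[2])/10,-(t[3]-c[3])],3).tolist()
E
python3 - <<'E'
from h import *
c=(185.8,-622.9,231.3,.29)
print(rel(c,(500,-330,240,.29)),rel(c,(560,-150,240,.9)),)
c=(560,-150,240,.9)
print(rel(c,(570,50,220,1.4)),rel(c,(529,234,180,1.849)))
E
```

```text
[38.484, -19.082, -0.87, -0.0] [49.38, -34.615, -0.87, -0.61]
[16.288, -11.649, 2.0, -0.5] [28.153, -26.298, 6.0, -0.949]
```

Request:
step_arm:
  commands: [4,-2,-0.1,0,0,0,1,8,-4,-0.2,0,0,0,1,13,-7,-0.4,0,0,-0.1,1,18,-10,-0.5,0,0,-0.2,1,23,-13,-0.7,0,0,-0.3,1,28,-17,-0.8,0,0,-0.4,1,33,-21,-0.9,0,0,-0.5,1,38,-25,-0.9,0,0,-0.6,1,42,-28,-0.9,0,0,-0.6,1,46,-32,-0.9,0,0,-0.6,1]

```text
clock: 1.1
eef_pos: [496.8, -245.1, 240.0]
tool_rot: [-3.142, -0.0, 0.889]
force: [0.6, -1.1, 0.3]
width: 85.4
gripper_force: 0.0
```

Request:
step_arm:
  commands: [0,0,0,0,0,0,1,0,0,0,0,0,0,1]

```text
clock: 1.3
eef_pos: [496.4, -245.1, 239.8]
tool_rot: [-3.141, 0.0, 0.894]
force: [-0.4, -1.2, -1.0]
width: 85.4
gripper_force: 0.0
```

Run:
```python
from h import *
c=(496.4,-245.1,240,.894)
print(rel(c,(560,0,235,1.3)),rel(c,(529,234,180,1.849)))
```

```text
[23.091, -10.392, 0.5, -0.406] [39.392, -27.465, 6.0, -0.955]
```

Request:
step_arm:
  commands: [4,-2,0.1,0,0,0,1,8,-4,0.2,0,0,-0.1,1,12,-6,0.3,0,0,-0.2,1,16,-8,0.4,0,0,-0.3,1,20,-10,0.5,0,0,-0.4,1,24,-13,1,0,0,-0.5,1,28,-16,2,0,0,-0.6,1,31,-19,3,0,0,-0.7,1,34,-22,4,0,0,-0.8,1,37,-25,5,0,0,-0.9,1]

```text
clock: 2.3
eef_pos: [535.0, 197.2, 189.5]
tool_rot: [-3.141, 0.002, 1.79]
force: [1.0, -0.7, 0.3]
width: 85.3
gripper_force: 0.0
```

Request:
step_arm:
  commands: [0,0,0,0,0,0,1,0,0,0,0,0,0,1]

```text
clock: 2.5
eef_pos: [534.6, 197.1, 189.5]
tool_rot: [-3.14, 0.001, 1.789]
force: [-0.1, -1.7, -0.5]
width: 85.6
gripper_force: 0.0
```

Run:
```python
from h import *
s=ctrl.read_state(); print(s['eef_pos'],s['tool_rot'],s['qpos'].round(2))
c=(*s['eef_pos'],s['tool_rot'][2])
print(rel(c,(529,234,120,1.849)),rel(c,(529,234,50,1.849)))
```

```text
[534.64299943 197.07533731 189.48188609] [-3.14021989e+00  1.07514289e-03  1.78903026e+00] [-0.15  0.59 -0.39  1.78  0.29  0.83 -0.46]
[3.727, 0.249, 6.948, -0.06] [3.727, 0.249, 13.948, -0.06]
```

Request:
step_arm:
  commands: [1.8,0.1,0,0,0,-0.03,1,3.7,0.2,1,0,0,-0.06,0.7,3.7,0.2,4,0,0,-0.06,0.6,3.7,0.2,7,0,0,-0.06,0.6,3.7,0.2,9,0,0,-0.06,0.6,3.7,0.2,11,0,0,-0.06,0.6,3.7,0.2,11,0,0,-0.06,0.6]

```text
clock: 3.2
eef_pos: [527.6, 232.4, 78.0]
tool_rot: [-3.137, 0.002, 1.848]
force: [-0.5, -0.2, -0.7]
width: 51.7
gripper_force: 0.0
```

Run:
```python
from h import *
s=ctrl.read_state(); print(s['eef_pos'],s['tool_rot'],s['force'],s['width'])
c=(*s['eef_pos'],s['tool_rot'][2])
print(rel(c,(529,234,51,1.849)))
d=snap('top');t=snap('side')
a=cv2.resize(d['image'][235:335,160:310],None,fx=2.6,fy=2.6); b=cv2.resize(t['image'][150:300,150:290],None,fx=2.8,fy=2.8)
o=np.zeros((420,790,3),np.uint8); o[:a.shape[0],:a.shape[1]]=a; o[:b.shape[0],395:395+b.shape[1]]=b; save(o,'g1.png')
```

```text
[527.58793353 232.43608099  77.99166426] [-3.13708084e+00  1.82948850e-03  1.84778277e+00] [-0.48355556 -0.22557098 -0.73530359] 51.749217414721414
[0.112, 0.179, 2.699, -0.001]
```

View pics/g1.png

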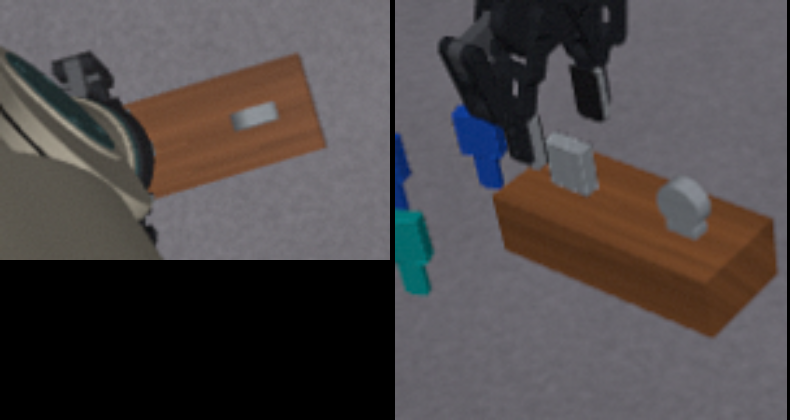

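The gripper straddles the square head, with a finger on each side of it, at (525,130) and (595,95) in the right pane. I'll go down and close.

Request:
step_arm:
  commands: [0.1,0.15,1,0,0,0,0.6,0.1,0.15,2,0,0,0,0.5,0.1,0.15,2.7,0,0,0,0.4,0.1,0.15,2.7,0,0,0,0.3,0.1,0.15,2.7,0,0,0,0.2,0.1,0.15,2.7,0,0,0,0,0.1,0.15,2.7,0,0,0,0,0.1,0.15,2.7,0,0,0,0]

```text
clock: 4.1
eef_pos: [529.9, 236.2, 53.4]
tool_rot: [3.141, -0.0, 1.85]
force: [-0.3, -0.0, -0.6]
width: 10.8
gripper_force: 59.4
```

Request:
step_arm:
  commands: [0,0,0,0,0,0,0,0,0,0,0,0,0,0,0,0,0,0,0,0,0]

```text
clock: 4.4
eef_pos: [529.9, 236.2, 53.4]
tool_rot: [3.141, 0.0, 1.85]
force: [-0.2, 0.4, 1.4]
width: 11.2
gripper_force: 59.6
```

Request:
step_arm:
  commands: [0,0,-1,0,0,0,0,0,0,-3,0,0,0,0,0,0,-5,0,0,0,0,0,0,-8,0,0,0,0,0,0,-11,0,0,0,0,0,0,-13,0,0,0,0,0,0,-13,0,0,0,0]

```text
clock: 5.1
eef_pos: [531.4, 237.2, 186.6]
tool_rot: [3.136, -0.001, 1.85]
force: [0.4, -0.2, -0.5]
width: 11.0
gripper_force: 59.5
```

Run:
```python
from h import *
s=ctrl.read_state(); print(s['eef_pos'],s['tool_rot'],s['force'],s['width'],s['qpos'].round(2))
c=(*s['eef_pos'],s['tool_rot'][2])
print(rel(c,(500,0,183,2.6)),rel(c,(472,-176,183,3.33)))
```

```text
[531.36695372 237.19594276 186.60625724] [ 3.13557598e+00 -1.10387546e-03  1.84966522e+00] [ 0.39704663 -0.18030697 -0.47031685] 11.013333299629839 [-0.21  0.61 -0.41  1.76  0.31  0.83 -0.48]
[-21.94, -9.545, 0.361, -0.75] [-38.089, -17.081, 0.361, -1.48]
```

Request:
step_arm:
  commands: [-3,-1.3,0,0,0,-0.1,0,-7,-3,0,0,0,-0.2,0,-11,-5,0,0,0,-0.3,0,-15,-6.7,0,0,0,-0.4,0,-19,-8.5,0,0,0,-0.5,0,-22,-10,0,0,0,-0.6,0,-25,-11.3,0,0,0,-0.7,0,-28,-12.6,0,0,0,-0.8,0,-31,-13.9,0,0,0,-0.9,0,-34,-15.2,0,0,0,-1,0]

```text
clock: 6.1
eef_pos: [476.2, -133.9, 182.5]
tool_rot: [-3.142, -0.002, 2.854]
force: [0.5, 0.0, -0.6]
width: 10.7
gripper_force: 59.5
```

Run:
```python
from h import *
s=ctrl.read_state(); print(s['eef_pos'],s['tool_rot'],s['force'],s['width'],s['qpos'].round(2))
c=(*s['eef_pos'],s['tool_rot'][2])
print(rel(c,(472,-176,183,3.33)))
```

```text
[ 476.15263186 -133.87602573  182.47131382] [-3.14155508e+00 -1.55270169e-03  2.85393023e+00] [ 0.46747581  0.00536913 -0.62513463] 10.72137697353485 [ 0.71  0.57 -0.73  1.98  0.53  0.79  0.96]
[-0.797, -4.157, -0.053, -0.476]
```

Request:
step_arm:
  commands: [-0.2,-1,0,0,0,-0.1,0,-0.4,-2,0,0,0,-0.2,0,-0.6,-3,0,0,0,-0.3,0,-0.8,-4,0,0,0,-0.4,0,-0.8,-4.2,0,0,0,-0.476,0,-0.8,-4.2,0,0,0,-0.476,0]

```text
clock: 6.7
eef_pos: [471.9, -175.6, 182.2]
tool_rot: [3.14, -0.002, -2.958]
force: [-0.0, -0.1, -1.4]
width: 11.4
gripper_force: 59.5
```

Run:
```python
from h import *
s=ctrl.read_state(); print(s['eef_pos'],s['tool_rot'],s['force'],s['width'],s['qpos'].round(2))
d=snap('top');t=snap('side')
a=cv2.resize(d['image'][220:390,360:510],None,fx=2.5,fy=2.5); b=cv2.resize(t['image'][270:390,300:400],None,fx=4,fy=4)
o=np.zeros((480,790,3),np.uint8); o[:a.shape[0],:a.shape[1]]=a; o[:b.shape[0],385:385+b.shape[1]]=b; save(o,'l1.png')
p=s['eef_pos']
print('proj tip',proj(t,[[p[0],p[1],p[2]-38.4]]), 'above lock proj',proj(t,[[472,-176,90]]))
```

```text
[ 471.86267911 -175.55935297  182.2472376 ] [ 3.14026258e+00 -1.54731845e-03 -2.95841642e+00] [-0.04212055 -0.10961641 -1.39486918] 11.436940099156589 [ 0.87  0.62 -0.86  1.96  0.62  0.85  1.42]
proj tip [[354.92226665 324.69224224]] above lock proj [[354.35312823 354.12003268]]
```

View pics/l1.png

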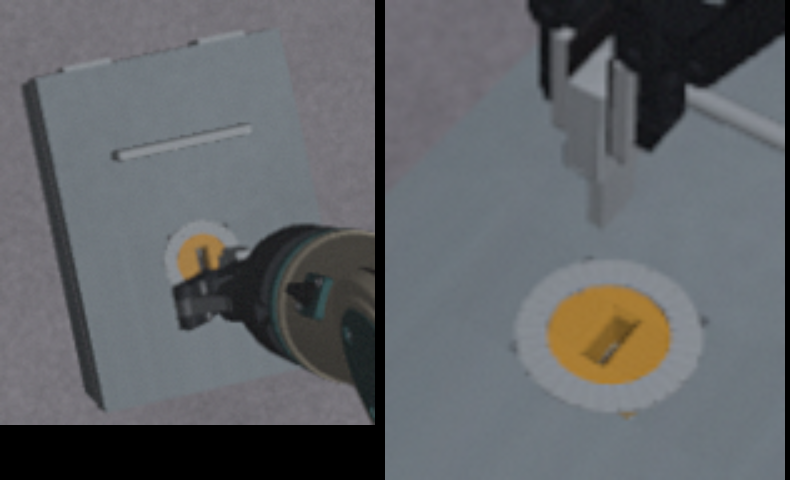

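Run:
```python
from h import *
t=load('side'); p=np.array([471.9,-175.6,182.2]); psi=-2.958
def box(c,yaw,w,th,z0,z1):
    R=np.array([[np.cos(yaw),-np.sin(yaw)],[np.sin(yaw),np.cos(yaw)]])
    q=np.array([[-w,-th],[w,-th],[w,th],[-w,th]])/2@R.T+c
    return np.r_[np.c_[q,[z0]*4],np.c_[q,[z1]*4]]
S=8;x0,y0=335,290
im=cv2.resize(t['image'][y0:y0+75,x0:x0+50],None,fx=S,fy=S,interpolation=cv2.INTER_CUBIC); ov=im.copy()
def draw(P,col):
    u=((proj(t,P)-[x0,y0]+.5)*S-.5).round().astype(int)
    for i in range(4):
        for a,b in((i,(i+1)%4),(i+4,(i+1)%4+4),(i,i+4)):
            if max(a,b)<len(u): cv2.line(ov,tuple(map(int,u[a])),tuple(map(int,u[b])),col,1)
z=p[2]-38.4
draw(box(p[:2],psi,16,5,z+3,z+30),(255,0,0)); draw(box(p[:2],psi,12,3,z,z+3),(255,255,0)); draw(box(p[:2],psi,30,12,z+30,z+64),(255,0,0))
draw(box(np.array([472,-176.]),.19,17.5,6.5,90,90),(0,255,0))
save(np.hstack([im,ov]),'ov.png')
```

```text
(no output)
```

View pics/ov.png

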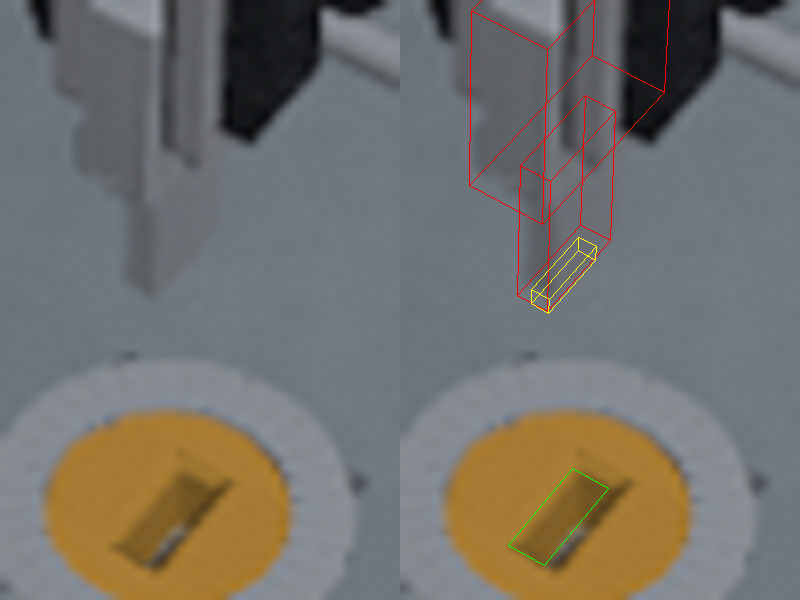

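Compared with the projected model, the key sits about 1 px right of nominal in the side view. The lock sits about 1.6 px right. A correction of about 1 mm is well within the bevel's capture range, so I'll go down carefully.

Request:
step_arm:
  commands: [-0.07,-0.1,0.5,0,0,0,0,-0.07,-0.1,1.5,0,0,0,0,-0.07,-0.1,3,0,0,0,0,-0.07,-0.1,4,0,0,0,0,-0.07,-0.1,5,0,0,0,0,-0.07,-0.1,5,0,0,0,0]

```text
clock: 7.4
eef_pos: [472.6, -175.6, 131.5]
tool_rot: [3.14, -0.003, -2.957]
force: [-0.2, 0.1, -0.2]
width: 11.1
gripper_force: 59.5
```

Request:
step_arm:
  commands: [0,0,0.2,0,0,0,0,0,0,0.4,0,0,0,0,0,0,0.6,0,0,0,0,0,0,0.8,0,0,0,0,0,0,0.8,0,0,0,0]

```text
clock: 7.9
eef_pos: [473.6, -176.0, 125.1]
tool_rot: [-3.142, -0.0, -2.957]
force: [0.9, -0.7, -0.7]
width: 11.0
gripper_force: 59.5
```

Request:
step_arm:
  commands: [0,0,0.1,0,0,0,0,0,0,0.2,0,0,0,0,0,0,0.3,0,0,0,0,0,0,0.4,0,0,0,0,0,0,0.4,0,0,0,0]

```text
clock: 8.4
eef_pos: [472.9, -176.2, 120.9]
tool_rot: [-3.141, -0.001, -2.958]
force: [-1.3, -0.3, -0.8]
width: 11.2
gripper_force: 59.5
```

Run:
```python
from h import *
t=snap('side'); s=ctrl.read_state(); print(s['eef_pos'],s['force'],s['torque'])
p=np.array([472.8,-175.8,120]); S=8;x0,y0=335,290
im=cv2.resize(t['image'][y0:y0+75,x0:x0+50],None,fx=S,fy=S,interpolation=cv2.INTER_CUBIC); save(im,'in1.png')
```

```text
[ 472.93044181 -176.20529347  120.8585098 ] [-0.99716343 -0.45714776  0.32703391] [-0.1536078   0.47796173  0.04012743]
```

View pics/in1.png

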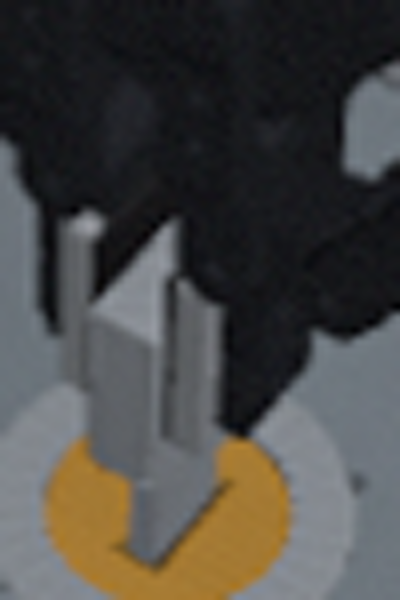

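The tip is inside the keyway, with the blade entering at about (155,560) and no load. I'll continue down.

Request:
step_arm:
  commands: [0,0,0.2,0,0,0,0,0,0,0.4,0,0,0,0,0,0,0.6,0,0,0,0,0,0,0.8,0,0,0,0,0,0,0.8,0,0,0,0]

```text
clock: 8.95
eef_pos: [473.0, -176.1, 112.6]
tool_rot: [3.141, -0.002, -2.957]
force: [-3.4, -0.4, -1.8]
width: 10.8
gripper_force: 59.3
```

Request:
step_arm:
  commands: [0,0,0.1,0,0,0,0,0,0,0.2,0,0,0,0,0,0,0.3,0,0,0,0,0,0,0.3,0,0,0,0]

```text
clock: 9.35
eef_pos: [473.0, -176.1, 110.0]
tool_rot: [-3.141, -0.002, -2.958]
force: [-4.9, -0.5, 1.7]
width: 11.2
gripper_force: 59.8
```

Request:
step_arm:
  commands: [0.05,0,0,0,0,0,0,0.05,0,0.1,0,0,0,0,0.05,0,0.2,0,0,0,0,0.05,0,0.2,0,0,0,0]

```text
clock: 9.75
eef_pos: [472.9, -175.9, 108.0]
tool_rot: [3.141, -0.001, -2.957]
force: [-4.8, -0.5, 0.6]
width: 10.9
gripper_force: 59.7
```

Request:
step_arm:
  commands: [0,0,0.1,0,0,0,0,0,0,0.1,0,0,0,0]

```text
clock: 9.95
eef_pos: [472.9, -175.8, 107.2]
tool_rot: [3.141, -0.001, -2.957]
force: [-5.2, 0.5, 2.5]
width: 10.9
gripper_force: 60.1
```

Request:
step_arm:
  commands: [0.1,0,0,0,0,0,0,0.1,0,0.1,0,0,0,0,0.1,0,0.1,0,0,0,0]

```text
clock: 10.25
eef_pos: [472.8, -175.9, 106.8]
tool_rot: [-3.141, 0.001, -2.957]
force: [-5.3, 0.2, 7.7]
width: 11.0
gripper_force: 60.8
```

Request:
step_arm:
  commands: [0,0,0.1,0,0,0,0,0,0,0.1,0,0,0,0]

```text
clock: 10.45
eef_pos: [472.9, -175.9, 106.5]
tool_rot: [-3.14, 0.001, -2.957]
force: [-6.6, 0.9, 14.0]
width: 10.8
gripper_force: 61.9
```

Request:
step_arm:
  commands: [0,0,-0.06,0,0,0,0,0,0,-0.12,0,0,0,0,0,0,-0.12,0,0,0,0]

```text
clock: 10.75
eef_pos: [472.8, -175.9, 106.9]
tool_rot: [-3.141, 0.001, -2.957]
force: [-4.6, -0.4, 7.5]
width: 11.0
gripper_force: 60.4
```

Run:
```python
from h import *
s=ctrl.read_state()
for k in('eef_pos','tool_rot','force','torque','qpos'): print(k,s[k].round(3))
```

```text
eef_pos [ 472.822 -175.901  106.879]
tool_rot [-3.141e+00  1.000e-03 -2.957e+00]
force [-4.624 -0.35   7.456]
torque [0.123 1.194 0.072]
qpos [ 0.786  0.722 -0.745  2.02   0.768  0.701  1.301]
```

Request:
step_arm:
  commands: [0.1,0,-0.03,0,0,0,0,0.1,0,-0.03,0,0,0,0]

```text
clock: 10.95
eef_pos: [472.6, -175.9, 107.1]
tool_rot: [3.141, 0.003, -2.957]
force: [-2.6, 1.0, 4.4]
width: 11.1
gripper_force: 60.1
```

Request:
step_arm:
  commands: [0,0,0,0,0,-0.04,0,0,0,0,0,0,-0.08,0,0,0,0,0,0,-0.12,0,0,0,0,0,0,-0.12,0]

```text
clock: 11.35
eef_pos: [472.6, -176.3, 106.9]
tool_rot: [-3.141, 0.003, -2.837]
force: [-1.5, -0.2, 2.9]
width: 10.5
gripper_force: 60.1
```

Request:
step_arm:
  commands: [0.03,0,0.03,0,0,-0.03,0,0.03,0,0.03,0,0,-0.06,0,0.03,0,0.03,0,0,-0.09,0,0.03,0,0.03,0,0,-0.09,0]

```text
clock: 11.75
eef_pos: [471.8, -176.5, 106.3]
tool_rot: [-3.141, 0.002, -2.746]
force: [2.0, -0.3, 0.0]
width: 11.1
gripper_force: 59.6
```

Request:
step_arm:
  commands: [0,0,0.02,0,0,-0.03,0,0,0,0.02,0,0,-0.06,0,0,0,0.02,0,0,-0.06,0]

```text
clock: 12.05
eef_pos: [471.3, -176.8, 106.1]
tool_rot: [-3.141, 0.001, -2.687]
force: [2.4, -1.1, -1.3]
width: 10.9
gripper_force: 59.5
```

Request:
step_arm:
  commands: [-0.05,0,0.05,0,0,0,0,-0.05,0,0.1,0,0,0,0,-0.05,0,0.15,0,0,0,0,-0.05,0,0.15,0,0,0,0]

```text
clock: 12.45
eef_pos: [471.4, -176.7, 104.6]
tool_rot: [-3.141, -0.0, -2.688]
force: [2.0, -2.7, 0.6]
width: 11.0
gripper_force: 59.6
```

Request:
step_arm:
  commands: [0,0,0.05,0,0,0,0,0,0,0.1,0,0,0,0,0,0,0.1,0,0,0,0]

```text
clock: 12.75
eef_pos: [471.4, -176.6, 103.6]
tool_rot: [-3.141, -0.0, -2.688]
force: [2.3, -2.6, 0.8]
width: 10.5
gripper_force: 59.7
```

Request:
step_arm:
  commands: [-0.03,-0.03,0.1,0,0,0,0,-0.03,-0.03,0.2,0,0,0,0,-0.03,-0.03,0.3,0,0,0,0,-0.03,-0.03,0.3,0,0,0,0]

```text
clock: 13.15
eef_pos: [471.5, -176.6, 100.4]
tool_rot: [3.141, -0.001, -2.688]
force: [1.6, -2.3, -0.7]
width: 10.9
gripper_force: 59.5
```

Request:
step_arm:
  commands: [0,0,0.1,0,0,0,0,0,0,0.15,0,0,0,0,0,0,0.15,0,0,0,0]

```text
clock: 13.45
eef_pos: [471.7, -176.5, 99.0]
tool_rot: [3.142, -0.0, -2.687]
force: [0.8, -3.8, 0.6]
width: 11.1
gripper_force: 59.6
```

Request:
step_arm:
  commands: [0,0,0.05,0,0,0,0,0,0,0.1,0,0,0,0,0,0,0.1,0,0,0,0]

```text
clock: 13.75
eef_pos: [471.8, -176.5, 98.3]
tool_rot: [-3.141, -0.0, -2.687]
force: [0.1, -2.1, 2.7]
width: 11.0
gripper_force: 60.2
```

Request:
step_arm:
  commands: [0,0,0.05,0,0,0,0,0,0,0.1,0,0,0,0,0,0,0.1,0,0,0,0]

```text
clock: 14.05
eef_pos: [471.9, -176.5, 98.2]
tool_rot: [-3.14, -0.0, -2.687]
force: [-1.6, -3.1, 12.8]
width: 10.8
gripper_force: 61.7
```

The key is home, with TCP z at 98.2 and the shoulder bearing on the lock face. Now I'll turn it clockwise in stages, pivoting about the estimated key axis.

Request:
step_arm:
  commands: [0,0,-0.08,0,0,0,0,0,0,-0.08,0,0,0,0,0,0,-0.08,0,0,0,0]

```text
clock: 14.35
eef_pos: [471.8, -176.5, 98.3]
tool_rot: [-3.141, -0.0, -2.687]
force: [-0.6, -2.8, 6.9]
width: 10.7
gripper_force: 60.5
```

Request:
step_arm:
  commands: [0,0.02,0,0,0,0.1,0,0,0.03,0,0,0,0.2,0,-0.01,0.05,0,0,0,0.3,0,-0.01,0.06,0,0,0,0.4,0,-0.02,0.08,0,0,0,0.5,0,-0.02,0.08,0,0,0,0.5,0]

```text
clock: 14.95
eef_pos: [471.7, -175.5, 98.2]
tool_rot: [-3.141, 0.0, 3.095]
force: [0.1, -2.6, 6.3]
width: 10.8
gripper_force: 60.6
```

Run:
```python
from h import *
s=ctrl.read_state()
for k in('eef_pos','tool_rot','force','torque','qpos'): print(k,s[k].round(3))
```

```text
eef_pos [ 471.657 -175.537   98.245]
tool_rot [-3.141  0.     3.095]
force [ 0.117 -2.573  6.325]
torque [-0.703  0.042  0.036]
qpos [ 0.74   0.715 -0.671  2.029  0.737  0.653  1.1  ]
```

Request:
step_arm:
  commands: [0,0.02,0,0,0,0.1,0,0,0.03,0,0,0,0.2,0,-0.01,0.05,0,0,0,0.3,0,-0.01,0.06,0,0,0,0.4,0,-0.02,0.08,0,0,0,0.5,0,-0.02,0.08,0,0,0,0.5,0]

```text
clock: 15.55
eef_pos: [472.0, -174.6, 98.2]
tool_rot: [-3.141, 0.0, 2.595]
force: [-0.2, -2.8, 6.8]
width: 10.8
gripper_force: 60.7
```

Request:
step_arm:
  commands: [0,0.02,0,0,0,0.1,0,0,0.03,0,0,0,0.2,0,-0.01,0.05,0,0,0,0.3,0,-0.01,0.06,0,0,0,0.4,0,-0.02,0.08,0,0,0,0.5,0,-0.02,0.08,0,0,0,0.5,0]

```text
clock: 16.15
eef_pos: [472.7, -173.9, 98.2]
tool_rot: [3.141, 0.0, 2.095]
force: [-0.4, -2.4, 7.5]
width: 11.0
gripper_force: 60.7
```

Run:
```python
from h import *
s=ctrl.read_state()
for k in('eef_pos','tool_rot','force','torque','qpos'): print(k,s[k].round(3))
```

```text
eef_pos [ 472.7   -173.948   98.247]
tool_rot [3.141 0.    2.095]
force [-0.359 -2.433  7.528]
torque [-0.589  0.11   0.084]
qpos [ 0.565  0.656 -0.399  2.033  0.478  0.542  0.35 ]
```

Request:
step_arm:
  commands: [0,0.02,0,0,0,0.1,0,0,0.03,0,0,0,0.2,0,-0.01,0.05,0,0,0,0.3,0,-0.01,0.06,0,0,0,0.4,0,-0.02,0.07,0,0,0,0.45,0,-0.02,0.07,0,0,0,0.45,0]

```text
clock: 16.75
eef_pos: [473.5, -173.7, 98.2]
tool_rot: [3.141, 0.0, 1.647]
force: [-0.3, -2.9, 8.2]
width: 11.1
gripper_force: 60.8
```

Run:
```python
from h import *
s=ctrl.read_state()
for k in('eef_pos','tool_rot','force','torque','qpos'): print(k,s[k].round(3))
```

```text
eef_pos [ 473.509 -173.717   98.223]
tool_rot [3.141 0.    1.647]
force [-0.268 -2.897  8.2  ]
torque [-0.498  0.172  0.119]
qpos [ 0.483  0.641 -0.276  2.033  0.341  0.509  0.035]
```

Request:
step_arm:
  commands: [0,0.01,0,0,0,0.05,0,0,0.01,0,0,0,0.07,0,0,0.01,0,0,0,0.07,0]

```text
clock: 17.05
eef_pos: [473.6, -173.7, 98.2]
tool_rot: [3.141, -0.0, 1.578]
force: [0.9, -1.6, 8.1]
width: 10.5
gripper_force: 60.8
```

Run:
```python
from h import *
s=ctrl.read_state()
for k in('eef_pos','tool_rot','force','torque','qpos'): print(k,s[k].round(3))
t=snap('side');S=8;x0,y0=335,290
save(cv2.resize(t['image'][y0:y0+75,x0:x0+70],None,fx=S,fy=S,interpolation=cv2.INTER_CUBIC),'turned.png')
```

```text
eef_pos [ 473.645 -173.73    98.241]
tool_rot [ 3.141 -0.     1.578]
force [ 0.888 -1.554  8.13 ]
torque [-0.504  0.136  0.261]
qpos [ 0.47   0.64  -0.258  2.034  0.319  0.505 -0.012]
```

View pics/turned.png

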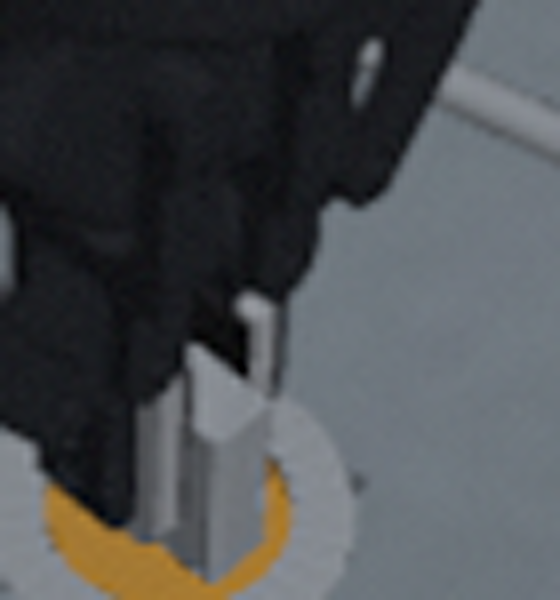

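The head sits on the lock face, turned a quarter; its near corner is at about (210,575). The torque jump from 0.12 to 0.26 N m shows the disc is at its stop. I'll hold briefly, then hand in.

Request:
step_arm:
  commands: [0,0,0,0,0,0,0,0,0,0,0,0,0,0,0,0,0,0,0,0,0,0,0,0,0,0,0,0]

```text
clock: 17.5
eef_pos: [473.6, -173.7, 98.2]
tool_rot: [3.141, -0.0, 1.578]
force: [0.4, -1.7, 8.4]
width: 10.9
gripper_force: 60.8
```

```bash
python3 -c "
from cell import ctrl
s=ctrl.read_state(); print(s['eef_pos'],s['tool_rot'],s['torque']); print(ctrl.finish_job())"
```

```text
[ 473.62457334 -173.69910133   98.23126337] [ 3.14065184e+00 -2.16260246e-04  1.57796252e+00] [-0.46561703  0.1157384   0.18845024]
the job is handed in; nothing more can be done
None
```

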